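# Lay out the rapid-test station

## Robot

A 6-joint arm with a two-finger parallel gripper is mounted at the origin on a cart in front of the work surface, level with it; the furniture and walls round the work are solid. World frame = base frame: x ahead of the robot, y to its left, z up, the work surface at z = 0. Lengths are in m, angles in rad, forces in N, time in s.
With the tool pointing down it reaches from about 0.3 to 0.875 m from the base axis. Payload 6.4 kg.
Tool frame: the origin (TCP) lies at the very end of the fingers, on their centre line; the grasp point (between the pads) lies 19 mm behind it; z points along the fingers, y is the line along which they close (so a half turn about z gives the same grasp; the last joint's range is limited). The gripper opens to 85 mm and grips with 20 to 120 N. Pads are 22 mm wide; open, the fingers measure 114 mm over their backs; the gripper's body (76 mm by 85 mm) begins 54 mm behind the grasp point. The pads swing forward as they close: fully open they stand 13 mm farther back than shut.
Start: joints at [1.055, 0.181, 1.607, -0, 1.354, -0.206], TCP at [0.175, 0.548, 0.231] pointing down, gripper open.
Joint ranges: [-2.99, 2.99], [-0.89, 2.07], [0.3, 2.58], [-1.14, 4.28], [0, 2.63], [-3.12, 3.12]. Speed limits (rad/s): [2.57, 2.57, 3.01, 3.14, 3.14, 3.14].

## Interface

Orientations are given as a unit quaternion [w, x, y, z].
In Python, from bench import * gives the robot as it stands. The module is installed in compiled form; this text tells all that it offers.
- The arm moves only by the tool arm_command, never from a script. Its arguments are lists of equal length, an entry for each row: "dp": the shift along the tool's x, y, z in units of 0.25 m (1.0 is 0.25 m), a list of three; "turn": the turn, a rotation vector about the tool's x, y, z in units of 30 degrees (1.0 is 30 degrees), a list of three; "jaw": the opening, from 0 (shut) to 1 (fully open). A call has 1 to 5 rows; each row is the pose to reach, as a shift and turn from the pose commanded when the call began, along the tool's axes at that moment; what a row does not reach only later rows make up. A row lasts 1/8 s, in which the tool goes at most 62.5 mm and 10.7 degrees, less where a joint would pass 70% of its speed; a pose out of reach is approached as far as the arm can. A call with a number of a shift or a turn outside -1 to 1 is refused whole. A call with a gripper value outside its range is refused whole. The fingers move at their own pace and stop on an object; the grip force is fixed at half the most. Time passes only in rows, so rows that repeat a pose let the fingers close. It gives the time, the measured TCP pose, the force, the opening and the grip force at its end, in the units of the state.
- get_obs(): the state, without advancing time (a new reading comes with each control period).
- camera(name): name is "scene" or "top" or "wrist"; returns the picture (420x560x3 uint8, blue, green, red); there is no depth.
- get_calibration(name): a dict with "camera_matrix" (3x3 intrinsics, pixels), "k1" (the pictures are not rectified: a ray, as slopes to the right and down, at radius r is drawn at 1 + k1 r^2 times it, then the intrinsics apply), "R" (3x3) and "t" (3): a world point X has camera coordinates R X + t; the wrist camera has in their place "mount" (4x4, takes a point from camera to tool coordinates, whose origin is the TCP and whose axes are the flange's). Camera axes: x right, y down, z forward; pixel columns grow to the right and rows downward; lengths in m; the calibration is good to about 2 mm. A picture is of the moment at which its call begins: read the wrist's pose just before it. get_calibration takes no time and is no camera call.
- hand_in(): hands the job in; it is judged then, once.
The state is a dict: "time_s": time; "q": joint angles; "dq": joint speeds; "joint_efforts": joint torques, N m; "eef_pos": TCP position; "eef_rot": TCP orientation; "wrist_force": force on the tool from outside, world axes, zero at the start; "torque": the same for the moment, N m; "opening": opening from 0.0 (shut) to 1.0 (fully open); "grasp_force": force on a finger pad.
Only numpy, scipy, OpenCV 4.12 (cv2) and the standard library are available. Lean on these libraries where they do the work, as an engineer would, in place of code of your own. Each camera call takes 0.05 s, during which the arm holds its last target. There are 200 camera calls.

## Task

Lay out the test station: put the small beige rack of tubes, the timer, the single loose test cassette (the one lying apart from the block of cassettes) and the dropper bottle each into the one grey nest whose outline matches its shape and size, resting upright and flat on the nest's floor, about in the middle and lengthwise where the nest is long. Set each down gently rather than dropping it, and leave the tape roll and the marker pen where they lie.

Things in the scene. Friction and masses are not known exactly. Their poses are not given: they have to be found in the camera images.
- pcr_rack: Pale beige upright tube rack full of small clear tubes, 58 (x) x 86 (y) x 43 mm high; the side walls are upright and 33 mm high, the tube tops stand above them. Origin: centre of its underside, z up, y along its 86 mm length; grasp it across its 58 mm width (along x). About 90 g.
- bench_timer: White square bench timer with a red dial on top, 62 x 62 mm with rounded corners, 46 mm high with the dial (the straight-sided white body is 30 mm high, the dial above it 33 mm across; about 90 g). Origin: centre of its underside, z up, x and y along its sides; grasp it across two facing sides.
- cassette: The single white flat test cassette that lies by itself, apart from the fixed block of many such cassettes; 31 (x) x 69 (y) x 7 mm, lying face up (its solid is 30 x 66 x 6 mm). Origin: centre of its underside, z up, y along its length; grasp it with the fingertips across its 31 mm width (along x). About 15 g.
- dropper: Small upright dropper bottle with a blue pointed cap, 22 mm in diameter, 62 mm high; the straight body reaches up to 36 mm, the cap above is 14 mm thick. Origin: centre of its underside, z up. About 20 g.
- rack_nest: Grey plastic nest with a paler liner, fixed; large rectangular nest, 86 (x) x 114 (y) mm outside, 76 x 104 mm inside. The thing rests on its liner, 4 mm above the worktop; lips 5 mm thick rise to 10 mm on all four sides. Origin: centre of its underside, on the worktop; z up; y along its length; it takes the 58 x 86 mm tube rack, length along length.
- timer_nest: Grey plastic nest with a paler liner, fixed; square nest, 90 x 90 mm outside, 80 x 80 mm inside. The thing rests on its liner, 4 mm above the worktop; lips 5 mm thick rise to 10 mm on all four sides. Origin: centre of its underside, on the worktop; z up; x and y along its sides; it takes the 62 mm square timer, sides along sides.
- cassette_nest: Grey plastic nest with a paler liner, fixed; narrow rectangular nest, 55 (x) x 95 (y) mm outside, 85 mm between its end lips. The thing rests on its liner, 4 mm above the worktop; lips 5 mm thick rise to 10 mm at the two short ends only (long sides open, no higher than the liner). Origin: centre of its underside, on the worktop; z up; y along its length; it takes the cassette, length along length.
- dropper_nest: Grey plastic nest with a paler liner, fixed; small round nest like a saucer, 52 mm in diameter outside, 42 mm inside. The thing rests on its liner, 4 mm above the worktop; lips 5 mm thick rise to 10 mm all round. Origin: centre of its underside, on the worktop; z up; it takes the 22 mm round dropper bottle.
- tape_roll: Roll of beige tape lying flat, a ring 66 mm in diameter and 19 mm high. A bystander to be left where it lies. Origin: centre of its underside.
- marker_pen: White marker pen with a black cap, 126 mm long (y), about 13 mm thick, lying near the front edge of the worktop. A bystander to be left where it lies. Origin: its underside, near mid-length.
Things that resemble listed ones, but are neither listed nor needed, are in the scene too. Of the things like the cassette, leave any that is blue or yellow; of the rest the smaller one is meant.

How it is judged:
By the outcome, as a careful person would: the job done as asked, in the order asked, and still so for the second after the job is handed in, with the robot touching nothing.
It also fails if it takes over 109 s, if anything falls off the work surface, if the arm or the gripper's body presses on something with over 40 N, if the wrist force passes 120 N, or if a joint passes its speed limit or range.

## Working session

There is one attempt and no reset: what is moved stays moved. The work goes in short steps, Python scripts to look and compute and a tool call to move; the robot and the scene stay as the last step left them, time stands still between calls to the robot, and variables do not carry over. Pictures are saved under pics/ and viewed, at most 14 in all, crops included, and the job is handed in when it is done.

Besides the shell and the picture viewer there is one more tool, called after ">>>" by a JSON object that holds its "method" and its "body". arm_command: Moves the arm, as the interface text tells. Its arguments: {"type":"object","properties":{"dp":{"type":"array"},"turn":{"type":"array"},"jaw":{"type":"array"}},"required":["dp","turn","jaw"]}

```bash
mkdir -p pics && python3 - <<'E'
from bench import *
import cv2
o=get_obs();print({k:o[k] for k in('time_s','eef_pos','eef_rot','opening')})
for n in('scene','top'):
    cv2.imwrite(f'pics/{n}0.png',camera(n)); c=get_calibration(n);print(n,c)
print(get_calibration('wrist'))
E
```

```text
{'time_s': 0.0, 'eef_pos': array([0.17501339, 0.54713101, 0.23039898]), 'eef_rot': array([-2.88599247e-04,  1.54277222e-01,  9.88027212e-01, -8.26316722e-04]), 'opening': 1.0007450926833759}
scene {'camera_matrix': array([[461.04072848,   0.        , 273.03892722],
       [  0.        , 461.04072848, 205.40227372],
       [  0.        ,   0.        ,   1.        ]]), 'k1': -0.10635190710467783, 'R': array([[-0.85069192, -0.52524764, -0.02093253],
       [-0.2169154 ,  0.38703205, -0.89618854],
       [ 0.47882248, -0.75783976, -0.44317934]]), 't': array([0.4451451 , 0.13294017, 1.05409888])}
top {'camera_matrix': array([[530.7603985 ,   0.        , 276.68711987],
       [  0.        , 530.7603985 , 208.69299144],
       [  0.        ,   0.        ,   1.        ]]), 'k1': 0.04405354454506314, 'R': array([[-2.09096817e-03, -9.99875215e-01,  1.56582970e-02],
       [-9.82997232e-01, -8.19840115e-04, -1.83618546e-01],
       [ 1.83608470e-01, -1.57760032e-02, -9.82872854e-01]]), 't': array([0.0611865 , 0.51090276, 1.42421545])}
{'camera_matrix': array([[361.99464273,   0.        , 281.46019593],
       [  0.        , 361.99464273, 207.61807706],
       [  0.        ,   0.        ,   1.        ]]), 'k1': 0.012847130458590776, 'mount': array([[ 9.40908622e-04, -9.54725561e-01, -2.97486500e-01,
         7.71347143e-02],
       [ 9.99999527e-01,  8.25053486e-04,  5.15010006e-04,
        -1.21732964e-03],
       [-2.46250942e-04, -2.97486844e-01,  9.54725886e-01,
        -1.43006530e-01],
       [ 0.00000000e+00,  0.00000000e+00,  0.00000000e+00,
         1.00000000e+00]])}
```

View pics/top0.png

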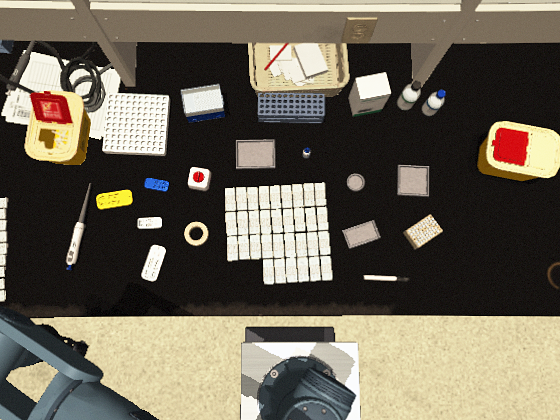

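View pics/scene0.png

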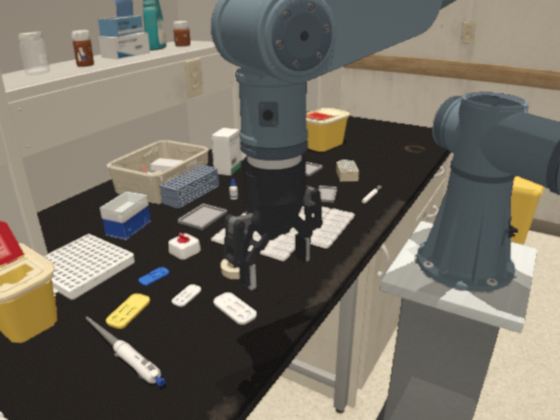

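The top view shows these pixels:
- Objects: rack (424,231), timer (199,178), dropper (306,153).
- Nests: square 1 at (413,180), rectangle at (255,154), narrow at (362,234), round at (356,183).
- Bystanders: tape (196,233), pen (385,278).

There are four cassette-like things: yellow (114,199), blue (156,184), small white (149,223) and large white (153,263). The small white one at (149,223) fits the description, because it is neither blue nor yellow and is the smaller of the two whites.

I'll fit silhouettes and confirm with a crop.

```bash
cat > h.py <<'E'
import numpy as np, cv2
from bench import *
from scipy.optimize import minimize
from scipy.spatial.transform import Rotation as Rn
def proj(P,n,obs=None):
    c=get_calibration(n)
    if n=='wrist':
        w,x,y,z=obs['eef_rot'];T=np.eye(4);T[:3,:3]=Rn.from_quat([x,y,z,w]).as_matrix();T[:3,3]=obs['eef_pos']
        M=np.linalg.inv(T@c['mount']);R,t=M[:3,:3],M[:3,3]
    else: R,t=c['R'],c['t']
    return cv2.projectPoints(np.float64(P),cv2.Rodrigues(R)[0],np.float64(t),c['camera_matrix'],np.array([c['k1'],0,0,0.]))[0][:,0]
def plane(uv,z,n='top'):
    c=get_calibration(n);r=cv2.undistortPoints(np.float64([[uv]]),c['camera_matrix'],np.array([c['k1'],0,0,0.]))[0,0]
    d=c['R'].T@[r[0],r[1],1];o=-c['R'].T@c['t'];return o+d*(z-o[2])/d[2]
def solid(kind,a,b,h,x,y,th,z0=0):
    if kind=='box': q=np.array([[-a,-b],[a,-b],[a,b],[-a,b]])/2
    else:
        p=np.linspace(0,2*np.pi,32,endpoint=False);q=np.c_[np.cos(p),np.sin(p)]*a/2
    c,s=np.cos(th),np.sin(th);q=q@np.array([[c,s],[-s,c]])+[x,y]
    return np.vstack([np.c_[q,np.full(len(q),z0+zz)] for zz in(0,h)])
S=4
def fit(img,n,seed,kind,a,b,h,z0=0,th0=None,thr=45,win=45,obs=None):
    g=img.max(2);m=(g>thr).astype(np.uint8)
    m=cv2.morphologyEx(m,cv2.MORPH_CLOSE,np.ones((5,5)))
    k,l=cv2.connectedComponents(m);m=(l==l[seed[1],seed[0]]).astype(np.uint8)
    x0,y0=max(seed[0]-win,0),max(seed[1]-win,0);m=m[y0:y0+2*win,x0:x0+2*win]
    M=cv2.resize(m*255,None,fx=S,fy=S,interpolation=cv2.INTER_LINEAR)>127
    def cost(p):
        uv=(proj(solid(kind,a,b,h,*p,z0),n,obs)-[x0,y0]+.5)*S
        I=np.zeros(M.shape,np.uint8);cv2.fillConvexPoly(I,cv2.convexHull(np.int32(np.round(uv*16))),1,shift=4);I=I>0
        return 1-(I&M).sum()/max((I|M).sum(),1)
    w=plane(seed,h/2+z0)[:2];best=None
    for t in ([th0] if th0 is not None else [0] if kind!='box' else np.linspace(-1.4,1.5,8)):
        r=minimize(cost,[*w,t],method='Nelder-Mead',options=dict(initial_simplex=np.array([[*w,t],[w[0]+.006,w[1],t],[w[0],w[1]+.006,t],[w[0],w[1],t+.2]]),maxiter=150))
        if best is None or r.fun<best.fun: best=r
    return best
OBJ=dict(rack=((424,231),'box',.058,.086,.037),timer=((199,178),'box',.062,.062,.033),cassette=((149,223),'box',.031,.069,.007),bigcass=((153,263),'box',.031,.069,.007),
 dropper=((306,153),'cyl',.022,0,.05),rack_nest=((255,154),'box',.086,.114,.01),timer_nest=((413,180),'box',.09,.09,.01),cassette_nest=((362,234),'box',.055,.095,.007),dropper_nest=((356,183),'cyl',.052,0,.01),tape=((187,233),'cyl',.066,0,.019))
E
python3 - <<'E'
from h import *
img=cv2.imread('pics/top0.png')
for k,v in OBJ.items():
    r=fit(img,'top',v[0],*v[1:]);p=r.x;print(k,p.round(4),'deg',round(np.degrees(p[2]),1),'iou',round(1-r.fun,3))
    u=np.int32(proj(solid(*v[1:],*p),'top'))
a=cv2.resize(img[140:290,90:250],None,fx=3.7,fy=3.7,interpolation=cv2.INTER_CUBIC)
cv2.imwrite('pics/c1.png',a)
E
```

```text
rack [ 0.4519 -0.3477  0.5912] deg 33.9 iou 0.965
timer [0.604  0.2821 0.0009] deg 0.1 iou 0.85
cassette [0.4793 0.4213 0.0398] deg 2.3 iou 0.933Traceback (most recent call last):
  File "<stdin>", line 4, in <module>
  File "h.py", line 34, in fit
    r=minimize(cost,[*w,t],method='Nelder-Mead',options=dict(initial_simplex=np.array([[*w,t],[w[0]+.006,w[1],t],[w[0],w[1]+.006,t],[w[0],w[1],t+.2]]),maxiter=150))
    res = _minimize_neldermead(fun, x0, args, callback, bounds=bounds,
                               **options)
    fsim[j] = func(sim[j])
              ~~~~^^^^^^^^
    fx = function(np.copy(x), *(wrapper_args + args))
  File "h.py", line 29, in cost
    uv=(proj(solid(kind,a,b,h,*p,z0),n,obs)-[x0,y0]+.5)*S
        ~~~~^^^^^^^^^^^^^^^^^^^^^^^^^^^^^^^
  File "h.py", line 6, in proj
    c=get_calibration(n)
ValueError: time passes only in moves, steps and waits
```

```bash
sed -i 's/^def proj/import functools\n_gc=get_calibration\nget_calibration=functools.lru_cache(None)(lambda n:_gc(n))\ndef proj/' h.py
python3 - <<'E'
from h import *
img=cv2.imread('pics/top0.png')
a=cv2.resize(img[140:290,90:250],None,fx=3.7,fy=3.7,interpolation=cv2.INTER_CUBIC)
cv2.imwrite('pics/c1.png',a)
big=cv2.resize(img[130:270,180:460],None,fx=2.8,fy=2.8,interpolation=cv2.INTER_CUBIC)
for k,v in OBJ.items():
  try:
    r=fit(img,'top',v[0],*v[1:]);p=r.x;print(k,p.round(4),'deg',round(np.degrees(p[2]),1),'iou',round(1-r.fun,3))
    u=(proj(solid(*v[1:],*p),'top')+.5-[180,130])*2.8
    cv2.polylines(big,[cv2.convexHull(np.int32(u))],True,(0,255,0),1)
  except Exception as e: print(k,e)
cv2.imwrite('pics/c2.png',big)
E
```

```text
rack [ 0.4519 -0.3477  0.5912] deg 33.9 iou 0.965
timer [0.604  0.2821 0.0009] deg 0.1 iou 0.85
cassette [0.4793 0.4213 0.0398] deg 2.3 iou 0.933
bigcass [0.3579 0.4086 1.1438] deg 65.5 iou 0.508
dropper [ 0.6786 -0.0235  0.1513] deg 8.7 iou 0.807
rack_nest [0.6822 0.1221 0.0057] deg 0.3 iou 0.98
timer_nest [ 0.6028 -0.3315 -1.6251] deg -93.1 iou 0.969
cassette_nest [ 0.447  -0.1787  0.3353] deg 19.2 iou 0.963
dropper_nest [ 0.598  -0.1664  0.1075] deg 6.2 iou 0.956
tape [0.4477 0.2876 0.2871] deg 16.4 iou 0.72
```

View pics/c1.png

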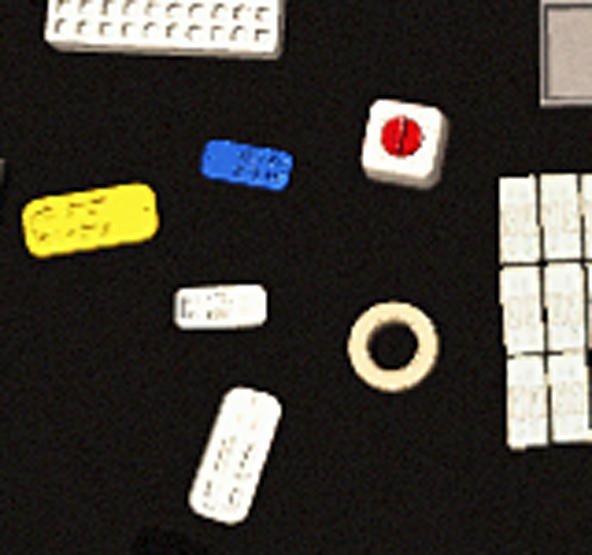

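View pics/c2.png

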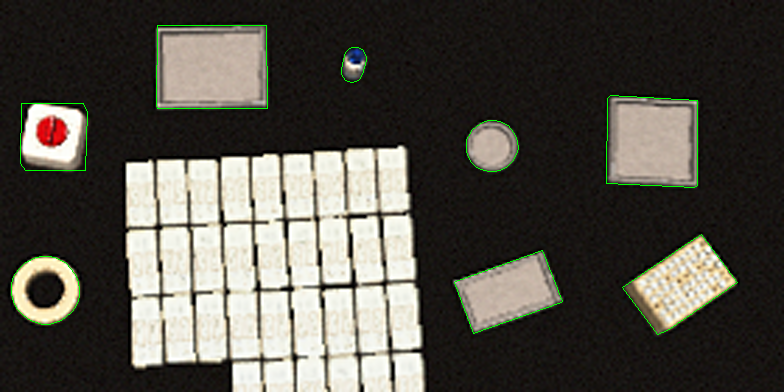

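The crop confirms it: the small white cassette at crop (221,307), which is top (149,223), fits 31x69 mm with IoU 0.93. The larger white one doesn't fit, and the other two are yellow and blue. All four nests fit their outlines well. I'll move towards the rack.

>>> {"method": "arm_command", "body": {"dp": [[-0.94, -0.33, 0], [-0.94, -0.33, 0], [-0.94, -0.33, 0], [-0.94, -0.33, 0], [-0.94, -0.33, 0]], "turn": [[0, 0, 0], [0, 0, 0], [0, 0, 0], [0, 0, 0], [0, 0, 0]], "jaw": [1, 1, 1, 1, 1]}}

```text
time_s: 0.72
eef_pos: [0.3771, 0.3946, 0.2309]
eef_rot: [0.0, 0.157, 0.988, -0.0]
wrist_force: [-1.0, -0.1, -0.4]
opening: 0.997
grasp_force: 0.0
```

>>> {"method": "arm_command", "body": {"dp": [[-0.4, -0.915, 0], [-0.4, -0.915, 0], [-0.4, -0.915, 0], [-0.4, -0.915, 0], [-0.4, -0.915, 0]], "turn": [[0, 0, 0], [0, 0, 0], [0, 0, 0], [0, 0, 0], [0, 0, 0]], "jaw": [1, 1, 1, 1, 1]}}

```text
time_s: 1.35
eef_pos: [0.3996, 0.1461, 0.2312]
eef_rot: [0.0, 0.157, 0.988, -0.0]
wrist_force: [-0.2, 0.7, 0.2]
opening: 1.0
grasp_force: 0.0
```

>>> {"method": "arm_command", "body": {"dp": [[-0.4, -0.915, 0], [-0.4, -0.915, 0], [-0.4, -0.915, 0], [-0.4, -0.915, 0], [-0.4, -0.915, 0]], "turn": [[0, 0, 0], [0, 0, 0], [0, 0, 0], [0, 0, 0], [0, 0, 0]], "jaw": [1, 1, 1, 1, 1]}}

```text
time_s: 1.98
eef_pos: [0.4255, -0.1015, 0.2312]
eef_rot: [-0.0, 0.157, 0.988, -0.0]
wrist_force: [0.7, 0.6, 0.0]
opening: 1.001
grasp_force: 0.0
```

>>> {"method": "arm_command", "body": {"dp": [[-0.4, -0.915, 0], [-0.4, -0.915, 0], [-0.4, -0.915, 0], [-0.4, -0.915, 0], [-0.4, -0.915, 0]], "turn": [[0, 0, 1], [0, 0, 1], [0, 0, 1], [0, 0, 1], [0, 0, 1]], "jaw": [1, 1, 1, 1, 1]}}

```text
time_s: 2.6
eef_pos: [0.4516, -0.3489, 0.2301]
eef_rot: [-0.0, 0.405, 0.914, 0.0]
wrist_force: [0.8, 0.6, -0.3]
opening: 1.0
grasp_force: 0.0
```

```bash
python3 - <<'E'
s=open('h.py').read()
s=s.replace("win=45,obs=None):","win=45,obs=None,w=None):").replace("w=plane(seed,h/2+z0)[:2];best","w=plane(seed,h/2+z0)[:2] if w is None else w;best").replace("M=cv2.resize","if n=='wrist': pass\n    M=cv2.resize")
s+='''
def delta(o,x,y,z,yaw):
    "dp (units) and turn (units) to TCP x,y,z, tool y axis along world yaw (deg, mod 180), pointing down"
    w,a,b,c=o['eef_rot'];R=Rn.from_quat([a,b,c,w]).as_matrix()
    d=R.T@(np.array([x,y,z])-o['eef_pos'])/.25
    best=None
    for k in(0,180):
        t=np.radians(yaw+k);ty=np.array([np.cos(t),np.sin(t),0]);tz=np.array([0,0,-1.]);G=np.c_[np.cross(ty,tz),ty,tz]
        v=Rn.from_matrix(R.T@G).as_rotvec(degrees=True)/30
        if best is None or np.linalg.norm(v)<np.linalg.norm(best): best=v
    print('dp',d.round(3),'turn',best.round(3))
def look(name,k,p,z0=0,thr=45,fitit=True,hold=None):
    "wrist picture, overlay prior p (x,y,deg), refit"
    o=get_obs();img=camera('wrist');v=OBJ[k];p=[p[0],p[1],np.radians(p[2])]
    u=proj(solid(*v[1:],*p,z0),'wrist',o);big=img.copy();cv2.polylines(big,[cv2.convexHull(np.int32(u))],True,(0,255,0),1)
    if fitit:
        s=np.int32(u.mean(0));r=fit(img,'wrist',s,*v[1:],z0=z0,th0=p[2],thr=thr,win=200,obs=o,w=np.array(p[:2]))
        q=r.x;print(k,q[:2].round(4),'deg',np.degrees(q[2]).round(1),'iou',round(1-r.fun,3));u=proj(solid(*v[1:],*q,z0),'wrist',o);cv2.polylines(big,[cv2.convexHull(np.int32(u))],True,(0,0,255),1)
    cv2.imwrite(f'pics/{name}.png',big);cv2.imwrite(f'pics/{name}_raw.png',img);print(o['eef_pos'].round(4),o['time_s']);return o
'''
s=s.replace("S=4\n","S=4\n").replace("M=cv2.resize(m*255,None,fx=S,fy=S","S=1 if n=='wrist' else 4\n    M=cv2.resize(m*255,None,fx=S,fy=S")
open('h.py','w').write(s)
E
python3 - <<'E'
from h import *
look('w1','rack',(.4519,-.3477,33.9))
E
```

```text
rack [ 0.4361 -0.3297] deg 51.0 iou 0.084
[ 0.4516 -0.3489  0.2301] 2.6
```

View pics/w1.png

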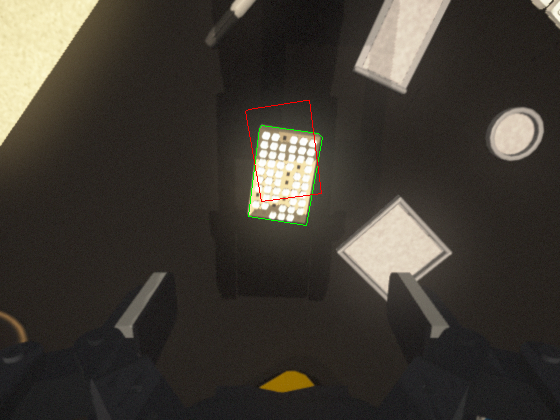

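The wrist view shows the rack at (285,175). The green prior outline lies right on it; only the red refit failed. I'll descend.

>>> {"method": "arm_command", "body": {"dp": [[0.003, 0.003, 0.2], [0.003, 0.003, 0.4], [0.003, 0.003, 0.6], [0.003, 0.003, 0.75], [0.003, 0.003, 0.82]], "turn": [[0, 0, 0.277], [0, 0, 0.277], [0, 0, 0.277], [0, 0, 0.277], [0, 0, 0.277]], "jaw": [1, 1, 1, 1, 1]}}

```text
time_s: 3.28
eef_pos: [0.4505, -0.3426, 0.0242]
eef_rot: [-0.002, 0.469, 0.883, 0.001]
wrist_force: [0.1, 0.6, 0.0]
opening: 0.998
grasp_force: 0.0
```

>>> {"method": "arm_command", "body": {"dp": [[0, 0, 0.034], [0, 0, 0.068], [0, 0, 0.068]], "turn": [[0, 0, 0], [0, 0, 0], [0, 0, 0]], "jaw": [1, 1, 1]}}

```text
time_s: 3.65
eef_pos: [0.4509, -0.3467, 0.0098]
eef_rot: [0.0, 0.47, 0.883, -0.0]
wrist_force: [0.0, -0.3, -0.3]
opening: 1.0
grasp_force: 0.0
```

>>> {"method": "arm_command", "body": {"dp": [[0, 0, 0], [0, 0, 0], [0, 0, 0], [0, 0, 0], [0, 0, 0]], "turn": [[0, 0, 0], [0, 0, 0], [0, 0, 0], [0, 0, 0], [0, 0, 0]], "jaw": [0.85, 0.75, 0.65, 0.5, 0.5]}}

```text
time_s: 4.28
eef_pos: [0.4509, -0.3472, 0.0102]
eef_rot: [0.001, 0.47, 0.883, -0.0]
wrist_force: [-0.7, 0.6, 5.8]
opening: 0.667
grasp_force: 64.3
```

>>> {"method": "arm_command", "body": {"dp": [[0, 0, -0.03], [0, 0, -0.2], [0, 0, -0.4], [0, 0, -0.48], [0, 0, -0.48]], "turn": [[0, 0, 0], [0, 0, 0], [0, 0, 0], [0, 0, 0], [0, 0, 0]], "jaw": [0.5, 0.5, 0.5, 0.5, 0.5]}}

```text
time_s: 4.9
eef_pos: [0.4514, -0.3476, 0.1315]
eef_rot: [0.002, 0.47, 0.883, -0.001]
wrist_force: [0.8, 0.1, -0.8]
opening: 0.664
grasp_force: 64.2
```

```bash
python3 - <<'E'
from h import *
o=look('w2','rack',(.4509,-.3472,33.9),z0=.12,fitit=False);print(o['q'].round(2),o['opening'],o['grasp_force'],o['wrist_force'])
delta(o,.6822,.1221,.13,.3)
E
```

```text
[ 0.4514 -0.3476  0.1315] 4.9
[-0.86  0.28  1.71  0.    1.15 -1.46] 0.6641876092943096 64.16465610265732 [ 0.7643303   0.07599555 -0.8219287 ]
dp [1.043 1.815 0.002] turn [0.003 0.008 1.121]
```

View pics/w2.png

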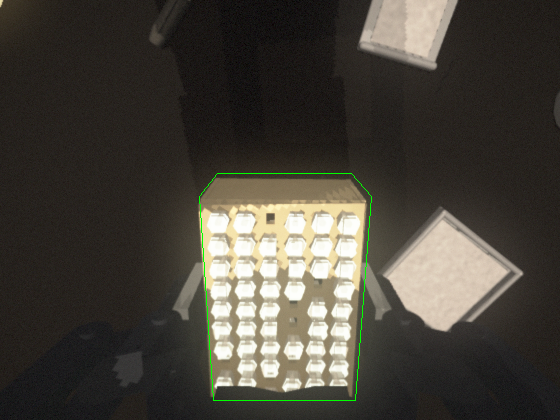

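Rack is held upright and centred between the fingers at (285,290). I'll carry it to the rack nest.

>>> {"method": "arm_command", "body": {"dp": [[0.08, 0.15, 0], [0.2, 0.35, 0], [0.32, 0.56, 0], [0.44, 0.77, 0], [0.54, 0.94, 0]], "turn": [[0, 0, 0], [0, 0, 0], [0, 0, 0], [0, 0, 0], [0, 0, 0]], "jaw": [0.5, 0.5, 0.5, 0.5, 0.5]}}

```text
time_s: 5.58
eef_pos: [0.5695, -0.1006, 0.1271]
eef_rot: [-0.002, 0.47, 0.883, -0.0]
wrist_force: [0.0, -0.0, 0.1]
opening: 0.665
grasp_force: 64.1
```

>>> {"method": "arm_command", "body": {"dp": [[0.12, 0.21, 0], [0.24, 0.42, 0], [0.36, 0.63, 0], [0.46, 0.8, 0], [0.503, 0.875, 0]], "turn": [[0, 0, 0.1], [0, 0, 0.4], [0, 0, 0.7], [0, 0, 0.9], [0, 0, 1]], "jaw": [0.5, 0.5, 0.5, 0.5, 0.5]}}

```text
time_s: 6.2
eef_pos: [0.6805, 0.1262, 0.1263]
eef_rot: [-0.002, 0.682, 0.731, -0.001]
wrist_force: [-0.9, -0.8, -0.7]
opening: 0.668
grasp_force: 64.1
```

>>> {"method": "arm_command", "body": {"dp": [[0, 0, 0], [0, 0, 0]], "turn": [[0, 0, 0.12], [0, 0, 0.12]], "jaw": [0.5, 0.5]}}

```text
time_s: 6.45
eef_pos: [0.68, 0.1235, 0.1266]
eef_rot: [-0.001, 0.705, 0.71, -0.001]
wrist_force: [-0.1, 1.0, -1.4]
opening: 0.663
grasp_force: 64.1
```

```bash
python3 - <<'E'
from h import *
o=look('w3','rack_nest',(.6822,.1221,.3),fitit=False);print(o['q'].round(2),o['opening'],o['grasp_force'])
delta(o,.6822,.1221,.016,.3)
E
```

```text
[0.68   0.1235 0.1266] 6.45
[ 0.01  0.53  1.36 -0.    1.25  0.  ] 0.6634874663823304 64.11243438720703
dp [-0.006  0.011  0.442] turn [-0.008  0.     0.004]
```

View pics/w3.png

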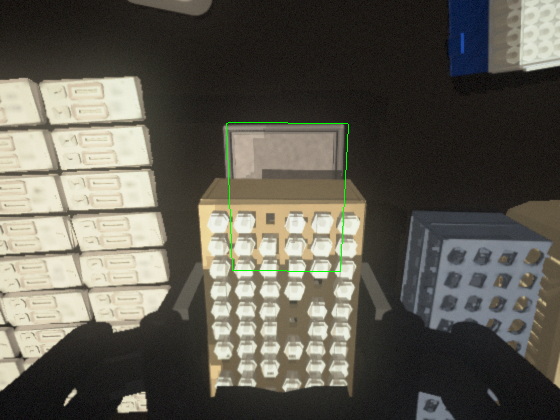

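The nest outline at (286,155) agrees with the estimate to about 2 mm. I'll lower the rack.

>>> {"method": "arm_command", "body": {"dp": [[-0.006, 0.004, 0.12], [-0.006, 0.004, 0.24], [-0.006, 0.004, 0.34], [-0.006, 0.004, 0.4], [-0.006, 0.004, 0.41]], "turn": [[0, 0, 0], [0, 0, 0], [0, 0, 0], [0, 0, 0], [0, 0, 0]], "jaw": [0.5, 0.5, 0.5, 0.5, 0.5]}}

```text
time_s: 7.12
eef_pos: [0.6813, 0.1212, 0.0253]
eef_rot: [-0.001, 0.705, 0.709, -0.001]
wrist_force: [0.2, -0.7, -0.9]
opening: 0.667
grasp_force: 64.2
```

>>> {"method": "arm_command", "body": {"dp": [[0, 0, 0.006], [0, 0, 0.012], [0, 0, 0.018], [0, 0, 0.024], [0, 0, 0.028]], "turn": [[0, 0, 0], [0, 0, 0], [0, 0, 0], [0, 0, 0], [0, 0, 0]], "jaw": [0.5, 0.5, 0.5, 0.5, 0.5]}}

```text
time_s: 7.75
eef_pos: [0.6824, 0.1217, 0.0198]
eef_rot: [0.0, 0.705, 0.709, 0.0]
wrist_force: [-0.9, 0.1, -0.8]
opening: 0.66
grasp_force: 64.2
```

>>> {"method": "arm_command", "body": {"dp": [[0, 0, 0.004], [0, 0, 0.008], [0, 0, 0.012], [0, 0, 0.014], [0, 0, 0.014]], "turn": [[0, 0, 0], [0, 0, 0], [0, 0, 0], [0, 0, 0], [0, 0, 0]], "jaw": [0.5, 0.5, 0.5, 0.5, 0.5]}}

```text
time_s: 8.38
eef_pos: [0.6824, 0.1216, 0.0162]
eef_rot: [-0.0, 0.705, 0.709, -0.0]
wrist_force: [0.3, 0.2, -0.9]
opening: 0.662
grasp_force: 64.2
```

>>> {"method": "arm_command", "body": {"dp": [[0, 0, 0.004], [0, 0, 0.006], [0, 0, 0.008], [0, 0, 0.008]], "turn": [[0, 0, 0], [0, 0, 0], [0, 0, 0], [0, 0, 0]], "jaw": [0.5, 0.5, 0.5, 0.5]}}

```text
time_s: 8.88
eef_pos: [0.6824, 0.1216, 0.0143]
eef_rot: [0.0, 0.705, 0.709, 0.0]
wrist_force: [0.0, -0.4, 0.6]
opening: 0.664
grasp_force: 64.3
```

>>> {"method": "arm_command", "body": {"dp": [[0, 0, 0.002], [0, 0, 0.002], [0, 0, 0.002], [0, 0, 0.002], [0, 0, 0.002]], "turn": [[0, 0, 0], [0, 0, 0], [0, 0, 0], [0, 0, 0], [0, 0, 0]], "jaw": [0.5, 0.7, 0.8, 0.95, 1]}}

```text
time_s: 9.5
eef_pos: [0.6824, 0.1216, 0.0138]
eef_rot: [0.0, 0.705, 0.709, 0.0]
wrist_force: [1.1, 0.7, 0.6]
opening: 1.0
grasp_force: 0.0
```

>>> {"method": "arm_command", "body": {"dp": [[0, 0, -0.04], [0, 0, -0.2], [0, 0, -0.4], [0, 0, -0.6], [0, 0, -0.7]], "turn": [[0, 0, 0], [0, 0, 0], [0, 0, 0], [0, 0, 0], [0, 0, 0]], "jaw": [1, 1, 1, 1, 1]}}

```text
time_s: 10.12
eef_pos: [0.684, 0.1217, 0.194]
eef_rot: [0.002, 0.705, 0.709, 0.002]
wrist_force: [0.4, 0.2, 0.6]
opening: 0.998
grasp_force: 0.0
```

```bash
python3 - <<'E'
from h import *
o=get_obs();img=camera('top');cv2.imwrite('pics/top1.png',img)
for k,p in (('rack',(.6822,.1221,0)),('timer',(.604,.282,0))):
    v=OBJ[k]; u=proj(solid(*v[1:],*p,0.004 if k=='rack' else 0),'top')
a=img[120:210,170:320];cv2.imwrite('pics/c3.png',cv2.resize(a,None,fx=5,fy=5,interpolation=cv2.INTER_CUBIC))
delta(o,.604,.282,.19,0)
# timer: white/dial pixels; top face (z=.03) outline by high threshold
i0=cv2.imread('pics/top0.png');m=(i0.max(2)>120).astype(np.uint8);k,l,st,ce=cv2.connectedComponentsWithStats(m);j=l[170,192] or l[178,199];print(st[j])
c=max(cv2.findContours((l==j).astype(np.uint8),0,2)[0],key=len)[:,0];P=np.float32([plane(q,.03)[:2] for q in c]);print(cv2.minAreaRect(P))
E
```

```text
dp [ 0.643 -0.316  0.014] turn [ 0.012 -0.     0.011]
[188 167  22  24 415]
((0.6020593643188477, 0.28187161684036255), (0.05808402970433235, 0.06202435865998268), 79.56177520751953)
```

View pics/c3.png

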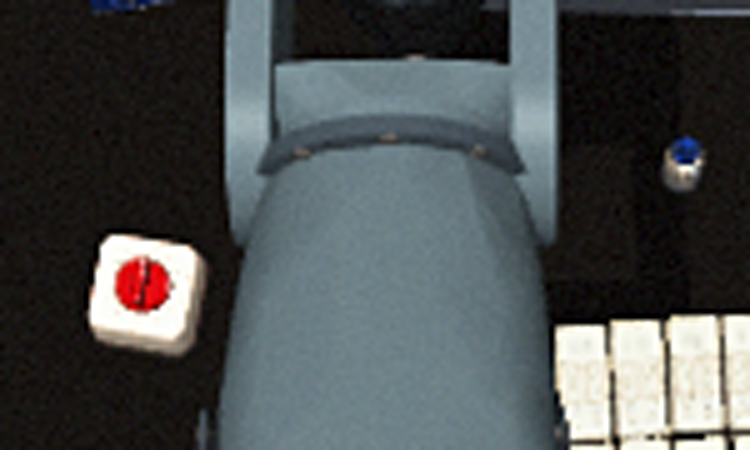

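The arm hides the rack for now. The timer at crop (147,295) is turned about -10°, centred at (0.602, 0.282). I'll go above it.

>>> {"method": "arm_command", "body": {"dp": [[0.2, -0.1, 0], [0.4, -0.2, 0], [0.6, -0.3, 0.01], [0.643, -0.318, 0.01], [0.643, -0.318, 0.01]], "turn": [[0, 0, 0.36], [0, 0, 0.36], [0, 0, 0.36], [0, 0, 0.36], [0, 0, 0.36]], "jaw": [1, 1, 1, 1, 1]}}

```text
time_s: 10.8
eef_pos: [0.6016, 0.2824, 0.1861]
eef_rot: [0.0, 0.768, 0.64, -0.0]
wrist_force: [0.2, -0.1, -0.3]
opening: 1.003
grasp_force: 0.0
```

```bash
python3 - <<'E'
from h import *
OBJ['timer']=OBJ['timer'][:4]+(.030,)
OBJ['timer']=((199,178),'box',.062,.062,.03)
o=look('w4','timer',(.602,.282,-10.4),thr=70)
delta(o,.602,.282,.008,-10.4)
E
```

```text
timer [0.6048 0.2828] deg -11.9 iou 0.839
[0.6016 0.2824 0.1861] 10.8
dp [-0.001  0.002  0.712] turn [0.    0.001 0.001]
```

View pics/w4.png

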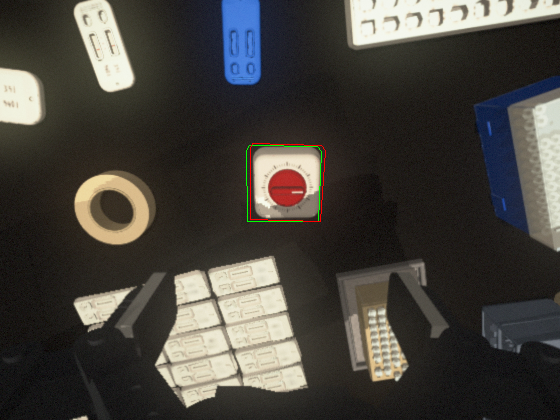

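Wrist view: timer at (286,183), and the outline agrees within about 1 mm. I'll descend and grasp.

>>> {"method": "arm_command", "body": {"dp": [[0, 0.004, 0.2], [0, 0.004, 0.4], [0, 0.004, 0.55], [0, 0.004, 0.64], [0, 0.004, 0.67]], "turn": [[0, 0, 0], [0, 0, 0], [0, 0, 0], [0, 0, 0], [0, 0, 0]], "jaw": [1, 1, 1, 1, 1]}}

```text
time_s: 11.48
eef_pos: [0.6029, 0.2804, 0.0175]
eef_rot: [-0.0, 0.769, 0.639, -0.001]
wrist_force: [-0.7, 0.2, -0.4]
opening: 0.999
grasp_force: 0.0
```

>>> {"method": "arm_command", "body": {"dp": [[0, 0, 0.02], [0, 0, 0.042], [0, 0, 0.042]], "turn": [[0, 0, 0], [0, 0, 0], [0, 0, 0]], "jaw": [1, 1, 1]}}

```text
time_s: 11.85
eef_pos: [0.6032, 0.2819, 0.0089]
eef_rot: [0.0, 0.769, 0.64, 0.0]
wrist_force: [0.1, 0.4, -0.2]
opening: 1.004
grasp_force: 0.0
```

>>> {"method": "arm_command", "body": {"dp": [[0, 0, 0], [0, 0, 0], [0, 0, 0], [0, 0, 0], [0, 0, 0]], "turn": [[0, 0, 0], [0, 0, 0], [0, 0, 0], [0, 0, 0], [0, 0, 0]], "jaw": [0.85, 0.75, 0.65, 0.55, 0.55]}}

```text
time_s: 12.48
eef_pos: [0.6036, 0.2819, 0.0096]
eef_rot: [0.0, 0.769, 0.64, 0.001]
wrist_force: [-1.7, -1.3, 5.2]
opening: 0.652
grasp_force: 62.5
```

>>> {"method": "arm_command", "body": {"dp": [[0, 0, -0.02], [0, 0, -0.1], [0, 0, -0.2], [0, 0, -0.35], [0, 0, -0.45]], "turn": [[0, 0, 0], [0, 0, 0], [0, 0, 0], [0, 0, 0], [0, 0, 0]], "jaw": [0.55, 0.55, 0.55, 0.55, 0.55]}}

```text
time_s: 13.1
eef_pos: [0.6038, 0.282, 0.1242]
eef_rot: [0.001, 0.769, 0.64, 0.001]
wrist_force: [-0.9, 0.4, -1.5]
opening: 0.647
grasp_force: 63.4
```

```bash
python3 - <<'E'
from h import *
OBJ['timer']=((199,178),'box',.062,.062,.03)
o=get_obs();e=o['eef_pos']
o=look('w5','timer',(e[0],e[1],-10.4),z0=e[2]-.0096,fitit=False);print(o['q'].round(2),o['opening'],o['grasp_force'],o['wrist_force'])
delta(o,.6028,-.3315,.14,-3.1)
E
```

```text
[0.6038 0.282  0.1242] 13.1
[0.26 0.48 1.45 0.   1.21 0.44] 0.6472865690242057 63.412336274050176 [-0.9487437   0.4062131  -1.54009198]
dp [-2.414  0.441 -0.065] turn [ 0.006 -0.002 -0.245]
```

View pics/w5.png

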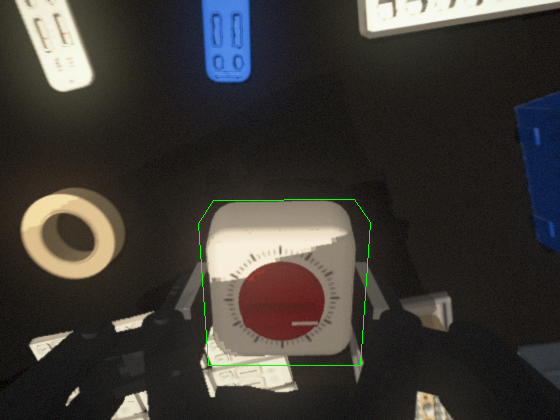

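The timer is held level and centred at (282,290). Next is the square nest.

>>> {"method": "arm_command", "body": {"dp": [[-0.1, 0.02, -0.065], [-0.3, 0.055, -0.065], [-0.5, 0.09, -0.065], [-0.7, 0.128, -0.065], [-0.9, 0.165, -0.065]], "turn": [[0, 0, 0], [0, 0, 0], [0, 0, 0], [0, 0, 0], [0, 0, 0]], "jaw": [0.55, 0.55, 0.55, 0.55, 0.55]}}

```text
time_s: 13.78
eef_pos: [0.6024, 0.0515, 0.1375]
eef_rot: [0.0, 0.769, 0.64, 0.0]
wrist_force: [1.0, -0.3, -1.1]
opening: 0.648
grasp_force: 63.4
```

>>> {"method": "arm_command", "body": {"dp": [[-0.18, 0.033, 0], [-0.36, 0.066, 0], [-0.54, 0.098, 0], [-0.72, 0.132, 0], [-0.9, 0.165, 0]], "turn": [[0, 0, 0], [0, 0, 0], [0, 0, 0], [0, 0, 0], [0, 0, 0]], "jaw": [0.55, 0.55, 0.55, 0.55, 0.55]}}

```text
time_s: 14.4
eef_pos: [0.6021, -0.1772, 0.1374]
eef_rot: [0.0, 0.769, 0.64, 0.0]
wrist_force: [0.9, -0.5, -1.6]
opening: 0.65
grasp_force: 63.4
```

>>> {"method": "arm_command", "body": {"dp": [[-0.15, 0.027, 0], [-0.3, 0.055, 0], [-0.45, 0.083, 0], [-0.56, 0.103, 0], [-0.614, 0.112, 0]], "turn": [[0, 0, -0.05], [0, 0, -0.15], [0, 0, -0.245], [0, 0, -0.245], [0, 0, -0.245]], "jaw": [0.55, 0.55, 0.55, 0.55, 0.55]}}

```text
time_s: 15.02
eef_pos: [0.6018, -0.3332, 0.137]
eef_rot: [-0.0, 0.727, 0.687, 0.0]
wrist_force: [-0.1, 0.2, -0.5]
opening: 0.648
grasp_force: 63.4
```

>>> {"method": "arm_command", "body": {"dp": [[0, 0, 0], [0, 0, 0]], "turn": [[0, 0, 0], [0, 0, 0]], "jaw": [0.55, 0.55]}}

```text
time_s: 15.28
eef_pos: [0.6021, -0.3304, 0.1368]
eef_rot: [-0.0, 0.726, 0.688, 0.0]
wrist_force: [0.1, 0.0, -1.0]
opening: 0.647
grasp_force: 63.4
```

```bash
python3 - <<'E'
from h import *
o=look('w6','timer_nest',(.6028,-.3315,-3.1),fitit=False);print(o['q'].round(2),o['opening'],o['grasp_force'])
delta(o,.6028,-.3315,.016,-3.1)
img=camera('top');cv2.imwrite('pics/top2.png',img)
cv2.imwrite('pics/c4.png',np.hstack([cv2.resize(img[120:190,220:320],(500,350),interpolation=cv2.INTER_CUBIC)]))
E
```

```text
[ 0.6021 -0.3304  0.1368] 15.275
[-0.67  0.51  1.37  0.    1.26 -0.62] 0.6471084649500916 63.39700687327422
dp [-0.004  0.003  0.483] turn [-0.001 -0.002  0.001]
```

View pics/w6.png

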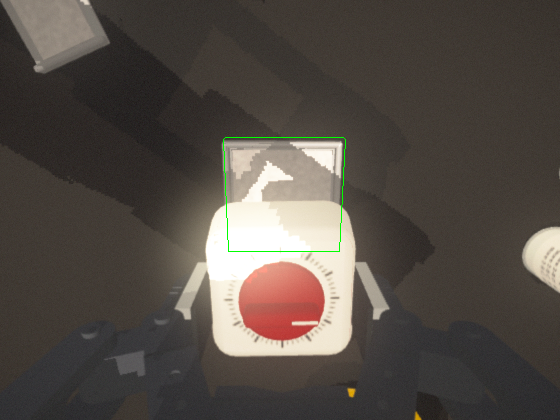

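View pics/c4.png

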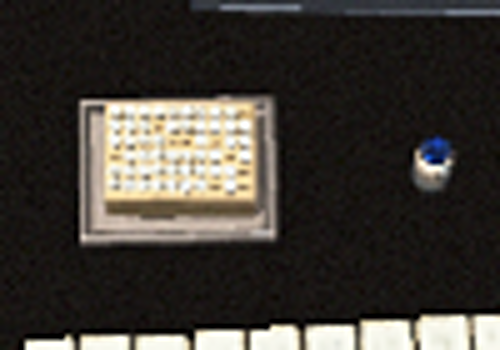

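The rack sits centred in its nest, spanning crop x 103-258 inside 80-277. The timer nest outline at (285,190) matches the estimate. I'll lower the timer.

>>> {"method": "arm_command", "body": {"dp": [[-0.004, 0.003, 0.12], [-0.004, 0.003, 0.26], [-0.004, 0.003, 0.37], [-0.004, 0.003, 0.44], [-0.004, 0.003, 0.45]], "turn": [[0, 0, 0], [0, 0, 0], [0, 0, 0], [0, 0, 0], [0, 0, 0]], "jaw": [0.55, 0.55, 0.55, 0.55, 0.55]}}

```text
time_s: 16.0
eef_pos: [0.6022, -0.3318, 0.0233]
eef_rot: [-0.001, 0.726, 0.688, -0.0]
wrist_force: [0.0, -0.7, -0.7]
opening: 0.652
grasp_force: 63.4
```

>>> {"method": "arm_command", "body": {"dp": [[0, 0, 0.008], [0, 0, 0.016], [0, 0, 0.024], [0, 0, 0.032], [0, 0, 0.032]], "turn": [[0, 0, 0], [0, 0, 0], [0, 0, 0], [0, 0, 0], [0, 0, 0]], "jaw": [0.55, 0.55, 0.55, 0.55, 0.55]}}

```text
time_s: 16.62
eef_pos: [0.6026, -0.3328, 0.0164]
eef_rot: [-0.0, 0.726, 0.688, -0.0]
wrist_force: [-0.4, 0.4, -1.2]
opening: 0.651
grasp_force: 63.4
```

>>> {"method": "arm_command", "body": {"dp": [[0, 0, 0.003], [0, 0, 0.006], [0, 0, 0.009], [0, 0, 0.011], [0, 0, 0.011]], "turn": [[0, 0, 0], [0, 0, 0], [0, 0, 0], [0, 0, 0], [0, 0, 0]], "jaw": [0.55, 0.55, 0.55, 0.55, 0.55]}}

```text
time_s: 17.25
eef_pos: [0.6027, -0.3329, 0.0138]
eef_rot: [0.0, 0.726, 0.688, -0.0]
wrist_force: [-0.3, -0.4, -0.5]
opening: 0.647
grasp_force: 63.4
```

>>> {"method": "arm_command", "body": {"dp": [[0, 0, 0.002], [0, 0, 0.004], [0, 0, 0.004]], "turn": [[0, 0, 0], [0, 0, 0], [0, 0, 0]], "jaw": [0.55, 0.55, 0.55]}}

```text
time_s: 17.62
eef_pos: [0.6028, -0.3329, 0.0136]
eef_rot: [0.0, 0.726, 0.688, -0.0]
wrist_force: [-3.0, 2.4, 4.9]
opening: 0.647
grasp_force: 64.3
```

>>> {"method": "arm_command", "body": {"dp": [[0, 0, 0], [0, 0, 0], [0, 0, 0], [0, 0, 0]], "turn": [[0, 0, 0], [0, 0, 0], [0, 0, 0], [0, 0, 0]], "jaw": [0.7, 0.8, 0.95, 1]}}

```text
time_s: 18.12
eef_pos: [0.6027, -0.3329, 0.0127]
eef_rot: [-0.0, 0.726, 0.688, -0.0]
wrist_force: [0.4, 0.4, -0.1]
opening: 1.003
grasp_force: 0.0
```

>>> {"method": "arm_command", "body": {"dp": [[0, 0, -0.04], [0, 0, -0.2], [0, 0, -0.4], [0, 0, -0.6], [0, 0, -0.7]], "turn": [[0, 0, 0], [0, 0, 0], [0, 0, 0], [0, 0, 0], [0, 0, 0]], "jaw": [1, 1, 1, 1, 1]}}

```text
time_s: 18.75
eef_pos: [0.6041, -0.3339, 0.1929]
eef_rot: [0.003, 0.726, 0.688, 0.0]
wrist_force: [1.2, 0.1, 0.1]
opening: 0.997
grasp_force: 0.0
```

>>> {"method": "arm_command", "body": {"dp": [[0.2, -0.04, 0], [0.4, -0.09, 0], [0.6, -0.13, 0], [0.8, -0.17, 0], [1.0, -0.22, 0]], "turn": [[0, 0, 0], [0, 0, 0], [0, 0, 0], [0, 0, 0], [0, 0, 0]], "jaw": [1, 1, 1, 1, 1]}}

```text
time_s: 19.38
eef_pos: [0.5612, -0.0788, 0.1888]
eef_rot: [0.001, 0.726, 0.688, 0.0]
wrist_force: [-0.1, 0.6, 0.8]
opening: 1.001
grasp_force: 0.0
```

>>> {"method": "arm_command", "body": {"dp": [[0.2, -0.04, 0], [0.4, -0.09, 0], [0.6, -0.13, 0], [0.8, -0.17, 0], [1.0, -0.22, 0]], "turn": [[0, 0, 0], [0, 0, 0], [0, 0, 0], [0, 0, 0], [0, 0, 0]], "jaw": [1, 1, 1, 1, 1]}}

```text
time_s: 20.0
eef_pos: [0.5199, 0.174, 0.1889]
eef_rot: [0.001, 0.726, 0.688, 0.001]
wrist_force: [1.0, 0.3, 0.8]
opening: 1.0
grasp_force: 0.0
```

>>> {"method": "arm_command", "body": {"dp": [[0.2, -0.04, 0], [0.4, -0.09, 0], [0.6, -0.13, 0], [0.8, -0.17, 0], [0.985, -0.216, 0]], "turn": [[0, 0, -0.18], [0, 0, -0.18], [0, 0, -0.18], [0, 0, -0.18], [0, 0, -0.18]], "jaw": [1, 1, 1, 1, 1]}}

```text
time_s: 20.62
eef_pos: [0.4792, 0.4231, 0.1888]
eef_rot: [0.0, 0.693, 0.721, 0.001]
wrist_force: [0.3, 0.5, 0.9]
opening: 1.002
grasp_force: 0.0
```

>>> {"method": "arm_command", "body": {"dp": [[0, 0, 0.2], [0, 0, 0.2]], "turn": [[0, 0, 0], [0, 0, 0]], "jaw": [0.6, 0.6]}}

```text
time_s: 20.88
eef_pos: [0.4763, 0.42, 0.1341]
eef_rot: [-0.001, 0.692, 0.721, -0.004]
wrist_force: [-1.1, -0.3, -0.1]
opening: 0.612
grasp_force: 0.0
```

```bash
python3 - <<'E'
from h import *
o=look('w7','cassette',(.4793,.4213,2.3),thr=110);print(o['q'].round(2),o['opening'])
delta(o,.4793,.4213,.01,2.3)
w=cv2.imread('pics/w7.png')[50:350,130:430]
img=camera('top');cv2.imwrite('pics/top3.png',img)
cv2.imwrite('pics/m7.png',np.hstack([w,cv2.resize(img[140:240,340:440],(300,300),interpolation=cv2.INTER_CUBIC)]))
E
```

```text
cassette [0.4782 0.4183] deg 3.7 iou 0.916
[0.4763 0.42   0.1341] 20.875
[ 0.54  0.41  1.52 -0.    1.22  0.5 ] 0.6120680291834267
dp [0.007 0.016 0.496] turn [-0.014  0.008  0.002]
```

View pics/m7.png

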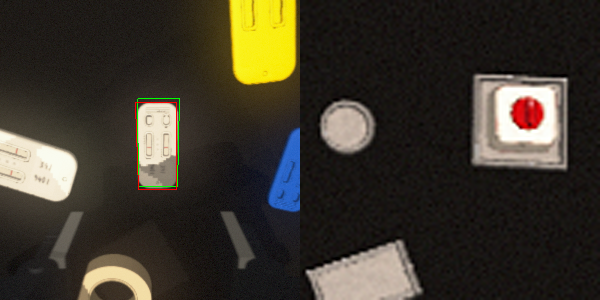

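Left half: cassette at (158,144), fitted at (0.479, 0.420) with yaw about 3°. Right half: timer at (525,113), well inside the square nest. I'll descend with partly closed jaws.

>>> {"method": "arm_command", "body": {"dp": [[0.002, 0.01, 0.12], [0.002, 0.01, 0.26], [0.002, 0.01, 0.38], [0.002, 0.01, 0.46], [0.002, 0.01, 0.49]], "turn": [[0, 0, -0.02], [0, 0, -0.02], [0, 0, -0.02], [0, 0, -0.02], [0, 0, -0.02]], "jaw": [0.55, 0.5, 0.5, 0.5, 0.5]}}

```text
time_s: 21.6
eef_pos: [0.4826, 0.4216, 0.0156]
eef_rot: [0.0, 0.689, 0.724, 0.0]
wrist_force: [-0.8, -0.2, -0.2]
opening: 0.5
grasp_force: 0.0
```

>>> {"method": "arm_command", "body": {"dp": [[0, 0, 0.005], [0, 0, 0.01], [0, 0, 0.01]], "turn": [[0, 0, 0], [0, 0, 0], [0, 0, 0]], "jaw": [0.5, 0.5, 0.5]}}

```text
time_s: 21.98
eef_pos: [0.4824, 0.4221, 0.0137]
eef_rot: [0.0, 0.689, 0.725, 0.001]
wrist_force: [-0.4, -0.8, 0.3]
opening: 0.498
grasp_force: 0.0
```

```bash
python3 - <<'E'
from h import *
o=get_obs();img=camera('wrist')
print(o['eef_pos'],o['opening'])
e=o['eef_pos'];cs=[]
w,a,b,c=o['eef_rot'];R=Rn.from_quat([a,b,c,w]).as_matrix()
img=img.copy()
for hh,col in((0,(0,0,255)),(.005,(0,255,0)),(.010,(255,0,0))):
    P=[e+R@[sx*.011,sy*o['opening']*.0425,-hh] for sx in(-1,1) for sy in(-1,1)]
    for u in proj(P,'wrist',o): cv2.circle(img,tuple(np.int32(u)),2,col,-1)
u=proj(solid('box',.031,.069,.007,.4788,.42,np.radians(3)),'wrist',o);cv2.polylines(img,[cv2.convexHull(np.int32(u))],True,(0,255,255),1)
cv2.imwrite('pics/w8.png',cv2.resize(img[150:,130:430],None,fx=2,fy=2))
E
```

```text
[0.4824279  0.42214667 0.01369295] 0.49835003105084186
```

View pics/w8.png

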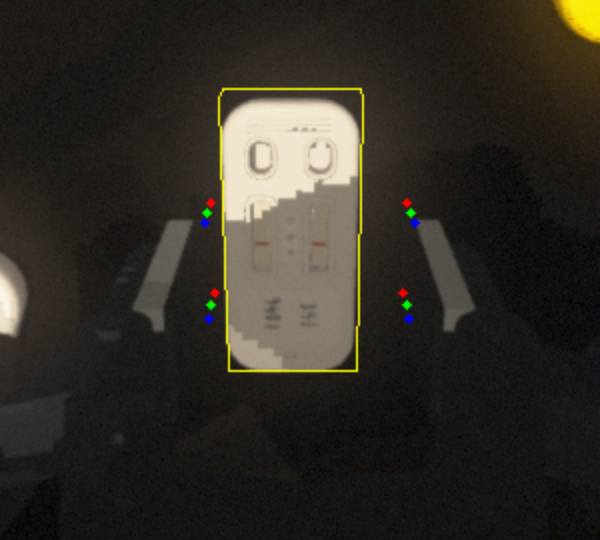

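The cassette matches the yellow outline. The tips straddle it but sit about 3.5 mm off in +x, and they are roughly 9 mm above the TCP at this opening. That uses up my picture allowance, so from here I rely on numbers. I'll correct and creep down.

>>> {"method": "arm_command", "body": {"dp": [[-0.008, -0.014, 0.006], [-0.008, -0.014, 0.012], [-0.008, -0.014, 0.018], [-0.008, -0.014, 0.024], [-0.008, -0.014, 0.03]], "turn": [[0, 0, 0], [0, 0, 0], [0, 0, 0], [0, 0, 0], [0, 0, 0]], "jaw": [0.5, 0.5, 0.5, 0.5, 0.5]}}

```text
time_s: 22.65
eef_pos: [0.4785, 0.4196, 0.0051]
eef_rot: [-0.0, 0.689, 0.725, -0.0]
wrist_force: [-0.0, 0.2, -0.3]
opening: 0.5
grasp_force: 0.0
```

>>> {"method": "arm_command", "body": {"dp": [[0, 0, 0.004], [0, 0, 0.008], [0, 0, 0.012], [0, 0, 0.012]], "turn": [[0, 0, 0], [0, 0, 0], [0, 0, 0], [0, 0, 0]], "jaw": [0.48, 0.46, 0.44, 0.44]}}

```text
time_s: 23.15
eef_pos: [0.4785, 0.4196, 0.0022]
eef_rot: [-0.0, 0.689, 0.725, -0.0]
wrist_force: [-0.4, -0.3, 0.7]
opening: 0.44
grasp_force: 0.0
```

>>> {"method": "arm_command", "body": {"dp": [[0, 0, 0.004], [0, 0, 0.008], [0, 0, 0.008]], "turn": [[0, 0, 0], [0, 0, 0], [0, 0, 0]], "jaw": [0.44, 0.44, 0.44]}}

```text
time_s: 23.52
eef_pos: [0.4784, 0.4196, 0.0001]
eef_rot: [-0.0, 0.689, 0.725, -0.0]
wrist_force: [0.4, -0.5, 0.4]
opening: 0.441
grasp_force: 0.0
```

>>> {"method": "arm_command", "body": {"dp": [[0, 0, 0.004], [0, 0, 0.008], [0, 0, 0.008]], "turn": [[0, 0, 0], [0, 0, 0], [0, 0, 0]], "jaw": [0.44, 0.44, 0.44]}}

```text
time_s: 23.9
eef_pos: [0.4786, 0.4197, -0.0011]
eef_rot: [0.0, 0.689, 0.725, -0.0]
wrist_force: [-2.1, -1.4, 4.1]
opening: 0.439
grasp_force: 2.4
```

>>> {"method": "arm_command", "body": {"dp": [[0, 0, -0.007], [0, 0, -0.007], [0, 0, -0.007], [0, 0, -0.007], [0, 0, -0.007]], "turn": [[0, 0, 0], [0, 0, 0], [0, 0, 0], [0, 0, 0], [0, 0, 0]], "jaw": [0.44, 0.4, 0.36, 0.25, 0.2]}}

```text
time_s: 24.52
eef_pos: [0.4787, 0.4197, 0.0003]
eef_rot: [0.0, 0.689, 0.725, 0.0]
wrist_force: [0.2, -0.6, 1.6]
opening: 0.316
grasp_force: 59.4
```

>>> {"method": "arm_command", "body": {"dp": [[0, 0, -0.01], [0, 0, -0.05], [0, 0, -0.15], [0, 0, -0.3], [0, 0, -0.4]], "turn": [[0, 0, 0], [0, 0, 0], [0, 0, 0], [0, 0, 0], [0, 0, 0]], "jaw": [0.2, 0.2, 0.2, 0.2, 0.2]}}

```text
time_s: 25.15
eef_pos: [0.4792, 0.4201, 0.1026]
eef_rot: [0.0, 0.689, 0.725, 0.001]
wrist_force: [0.2, -0.2, -0.0]
opening: 0.316
grasp_force: 59.1
```

```bash
python3 - <<'E'
from h import *
o=get_obs();e=o['eef_pos']
OBJ['cassette']=((0,0),'box',.031,.069,.007)
for thr in(90,120):
    o=look('w9','cassette',(e[0],e[1],3),z0=e[2],thr=thr)
print(o['opening'],o['grasp_force'],o['q'].round(2));delta(o,.447,-.1787,.1,19.2)
g=cv2.imread('pics/w9_raw.png').max(2)[150:400:14,200:370:10];print(g)
E
```

```text
cassette [0.477  0.4179] deg 2.3 iou 0.76
[0.4792 0.4201 0.1026] 25.15
cassette [0.4793 0.4186] deg 2.5 iou 0.842
[0.4808 0.4212 0.1061] 25.2
0.32318939781902956 59.14174675941467 [0.53 0.44 1.54 0.   1.15 0.48]
dp [-2.39  -0.257  0.015] turn [ 0.013 -0.005 -0.543]
[[ 37  31  31  28  26  29  30  29  27  29  28  32  37  43  47  48  61]
 [ 32  33  28  31  34  34  34  33  34  41  38  37  34  37  37  44  48]
 [ 42  39  39  42  44  46  46  43  47  44  43  46  36  41  36  39  36]
 [ 53  45  44  45  47  48  54  54  50  53  51  47  46  41  43  33  34]
 [ 62  55  54  54  53  58 220 225 227 225 223  73  50  41  40  30  26]
 [ 66  62  59  59  60 240 200 225 223 224 224 240  58  48  40  33  25]
 [ 70  64  61  58  63 241 197 238 241 236 241 239  56  51  41  41  29]
 [ 68  62  61  59  59 240 240 241 240 240 234 142  54  47  39  27  27]
 [ 59  60  54  53 109 239 150 138 141 139 139 137  95  90  41  37  33]
 [ 53  50  50 104  99 132 128 124 135 138 134 135  48  89  34  33  26]
 [ 39  46  39 103  46 132 130 134 142 134 129 133  42  90  43  35  29]
 [ 26  41  40  98  46 110 137 134 135 136 136 133  41  99  32  29  32]
 [ 35  35  28  42  46 135 135  99 135 131 136 130  41  36  33  30  23]
 [ 23  36  33  45  46 133 133 137 136 135 134 131  36  37  32  30  23]
 [ 30  33  30  38  42 232 149 134 132 132 131  40  34  31  32  30  27]
 [ 28  37  32  34  48 237 241 101  51  44  38  37  32  25  35  31  26]
 [ 25  27  34  33  43 111 239 237  42  44  34  34  29  24  24  28  23]
 [ 27  33  31  33  39  36 111  47  35  36  34  28  28  26  24  24  26]]
```

>>> {"method": "arm_command", "body": {"dp": [[-0.1, -0.01, 0], [-0.3, -0.03, 0], [-0.5, -0.05, 0], [-0.7, -0.075, 0], [-0.9, -0.097, 0]], "turn": [[0, 0, 0], [0, 0, 0], [0, 0, 0], [0, 0, 0], [0, 0, 0]], "jaw": [0.2, 0.2, 0.2, 0.2, 0.2]}}

```text
time_s: 25.88
eef_pos: [0.4647, 0.1921, 0.0992]
eef_rot: [-0.0, 0.689, 0.725, -0.0]
wrist_force: [-1.0, -0.4, -1.0]
opening: 0.323
grasp_force: 59.2
```

>>> {"method": "arm_command", "body": {"dp": [[-0.2, -0.02, 0], [-0.4, -0.04, 0], [-0.6, -0.06, 0], [-0.8, -0.086, 0], [-0.9, -0.097, 0]], "turn": [[0, 0, 0], [0, 0, 0], [0, 0, 0], [0, 0, 0], [0, 0, 0]], "jaw": [0.2, 0.2, 0.2, 0.2, 0.2]}}

```text
time_s: 26.5
eef_pos: [0.4519, -0.0343, 0.0994]
eef_rot: [-0.0, 0.69, 0.724, -0.0]
wrist_force: [-0.1, -0.1, -0.1]
opening: 0.321
grasp_force: 59.2
```

>>> {"method": "arm_command", "body": {"dp": [[-0.15, -0.015, 0], [-0.3, -0.03, 0], [-0.45, -0.05, 0], [-0.56, -0.062, 0], [-0.59, -0.063, 0]], "turn": [[0, 0, -0.15], [0, 0, -0.35], [0, 0, -0.543], [0, 0, -0.543], [0, 0, -0.543]], "jaw": [0.2, 0.2, 0.2, 0.2, 0.2]}}

```text
time_s: 27.12
eef_pos: [0.4439, -0.1815, 0.0994]
eef_rot: [-0.0, 0.58, 0.814, -0.0]
wrist_force: [-0.5, 0.4, -0.6]
opening: 0.321
grasp_force: 59.2
```

>>> {"method": "arm_command", "body": {"dp": [[0, 0, 0], [0, 0, 0]], "turn": [[0, 0, 0], [0, 0, 0]], "jaw": [0.2, 0.2]}}

```text
time_s: 27.38
eef_pos: [0.4443, -0.1792, 0.0997]
eef_rot: [-0.0, 0.579, 0.815, 0.0]
wrist_force: [0.2, 0.2, 0.7]
opening: 0.327
grasp_force: 59.2
```

```bash
python3 - <<'E'
from h import *
o=get_obs();print(o['eef_pos'],o['opening'],o['wrist_force'].round(2));delta(o,.447,-.1787,.01,19.2)
E
```

```text
[ 0.44425793 -0.17921678  0.099685  ] 0.3267174421195568 [0.22 0.2  0.71]
dp [-0.002  0.011  0.359] turn [-0.001 -0.002  0.001]
```

>>> {"method": "arm_command", "body": {"dp": [[-0.002, 0.011, 0.1], [-0.002, 0.011, 0.2], [-0.002, 0.011, 0.28], [-0.002, 0.011, 0.33], [-0.002, 0.011, 0.34]], "turn": [[0, 0, 0], [0, 0, 0], [0, 0, 0], [0, 0, 0], [0, 0, 0]], "jaw": [0.2, 0.2, 0.2, 0.2, 0.2]}}

```text
time_s: 28.0
eef_pos: [0.4469, -0.1791, 0.0144]
eef_rot: [-0.001, 0.579, 0.815, 0.0]
wrist_force: [0.6, -1.5, -0.9]
opening: 0.319
grasp_force: 59.2
```

>>> {"method": "arm_command", "body": {"dp": [[0, 0, 0.008], [0, 0, 0.016], [0, 0, 0.024], [0, 0, 0.03], [0, 0, 0.03]], "turn": [[0, 0, 0], [0, 0, 0], [0, 0, 0], [0, 0, 0], [0, 0, 0]], "jaw": [0.2, 0.2, 0.2, 0.2, 0.2]}}

```text
time_s: 28.62
eef_pos: [0.4471, -0.1799, 0.0075]
eef_rot: [-0.0, 0.579, 0.815, -0.0]
wrist_force: [0.7, 0.0, -0.0]
opening: 0.324
grasp_force: 59.2
```

>>> {"method": "arm_command", "body": {"dp": [[0, 0, 0.003], [0, 0, 0.006], [0, 0, 0.009], [0, 0, 0.012], [0, 0, 0.012]], "turn": [[0, 0, 0], [0, 0, 0], [0, 0, 0], [0, 0, 0], [0, 0, 0]], "jaw": [0.2, 0.2, 0.2, 0.2, 0.2]}}

```text
time_s: 29.25
eef_pos: [0.4472, -0.1799, 0.0045]
eef_rot: [-0.0, 0.579, 0.815, 0.0]
wrist_force: [-0.1, 0.1, -0.2]
opening: 0.32
grasp_force: 59.2
```

>>> {"method": "arm_command", "body": {"dp": [[0, 0, 0.002], [0, 0, 0.004], [0, 0, 0.004]], "turn": [[0, 0, 0], [0, 0, 0], [0, 0, 0]], "jaw": [0.2, 0.2, 0.2]}}

```text
time_s: 29.62
eef_pos: [0.4473, -0.18, 0.0042]
eef_rot: [-0.0, 0.579, 0.815, -0.0]
wrist_force: [-2.7, 0.9, 9.0]
opening: 0.316
grasp_force: 60.1
```

>>> {"method": "arm_command", "body": {"dp": [[0, 0, -0.002], [0, 0, -0.002], [0, 0, -0.002], [0, 0, -0.03], [0, 0, -0.1]], "turn": [[0, 0, 0], [0, 0, 0], [0, 0, 0], [0, 0, 0], [0, 0, 0]], "jaw": [0.4, 0.5, 0.6, 0.6, 0.6]}}

```text
time_s: 30.25
eef_pos: [0.4466, -0.1795, 0.0284]
eef_rot: [-0.001, 0.579, 0.815, 0.0]
wrist_force: [0.7, -1.0, -0.2]
opening: 0.6
grasp_force: 0.0
```

>>> {"method": "arm_command", "body": {"dp": [[0, 0, -0.2], [0, 0, -0.4], [0, 0, -0.6], [0, 0, -0.65], [0, 0, -0.65]], "turn": [[0, 0, 0], [0, 0, 0], [0, 0, 0], [0, 0, 0], [0, 0, 0]], "jaw": [0.6, 0.6, 0.6, 0.6, 0.6]}}

```text
time_s: 30.88
eef_pos: [0.4476, -0.1801, 0.1918]
eef_rot: [0.001, 0.579, 0.815, -0.0]
wrist_force: [0.3, -0.4, -0.8]
opening: 0.602
grasp_force: 0.0
```

```bash
cat >> h.py <<'E'
def bottle(x,y,z0=0): return np.vstack([solid('cyl',.022,0,.036,x,y,0,z0),solid('cyl',.012,0,.010,x,y,0,z0+.046),[[x,y,z0+.062]]])
def fitmask(M,P,x0):
    "maximise IoU of hull of points P(p) with mask; P returns pixel points"
    Sc=4 if M.sum()<5000 else 1;B=cv2.resize(M*255,None,fx=Sc,fy=Sc)>127
    def cost(p):
        I=np.zeros(B.shape,np.uint8);cv2.fillConvexPoly(I,cv2.convexHull(np.int32(np.round((P(p)+.5)*Sc*16))),1,shift=4);I=I>0
        return 1-(I&B).sum()/max((I|B).sum(),1)
    sx=np.vstack([x0]+[np.array(x0)+d for d in np.diag([.006]*2+[.1]*(len(x0)-2))])
    r=minimize(cost,x0,method='Nelder-Mead',options=dict(initial_simplex=sx));return r.x.round(4),round(1-r.fun,3)
E
python3 - <<'E'
from h import *
img=cv2.imread('pics/top0.png').astype(int)
m=(img.max(2)>55).astype(np.uint8);k,l=cv2.connectedComponents(m);M=(l==l[155,306]).astype(np.uint8);print(M.sum())
print(fitmask(M,lambda p:proj(bottle(*p),'top'),[.675,-.022]))
o=look('w10','cassette',(.4473,-.18,19.2),z0=.004,thr=160);print(o['q'].round(2),o['opening'])
g=cv2.imread('pics/w10_raw.png');
# white cassette mask vs nest
v=OBJ['cassette_nest'];u=proj(solid(*v[1:],.447,-.1787,np.radians(19.2)),'wrist',o);print('nest bbox',u.min(0),u.max(0))
delta(o,.675,-.022,.2,19)
E
```

```text
69
(array([ 0.6812, -0.0246]), np.float64(0.881))
cassette [ 0.448  -0.1931] deg 39.2 iou 0.515
[ 0.4476 -0.1801  0.1918] 30.875
[-0.63  0.01  1.88  0.    1.25 -0.96] 0.6021427056927703
nest bbox [251.90349203 125.32642905] [314.02780862 226.69845255]
dp [ 0.298  1.067 -0.032] turn [0.002 0.003 0.006]
```

>>> {"method": "arm_command", "body": {"dp": [[0.05, 0.2, 0], [0.1, 0.4, 0], [0.15, 0.6, 0], [0.19, 0.75, 0], [0.22, 0.86, 0]], "turn": [[0, 0, 0], [0, 0, 0], [0, 0, 0], [0, 0, 0], [0, 0, 0]], "jaw": [0.6, 0.6, 0.6, 0.6, 0.6]}}

```text
time_s: 31.55
eef_pos: [0.632, -0.0558, 0.1876]
eef_rot: [-0.002, 0.579, 0.815, -0.001]
wrist_force: [0.6, 0.0, 0.3]
opening: 0.599
grasp_force: 0.0
```

>>> {"method": "arm_command", "body": {"dp": [[0.06, 0.226, 0], [0.06, 0.226, 0], [0.06, 0.226, 0], [0.06, 0.226, 0]], "turn": [[0, 0, 0], [0, 0, 0], [0, 0, 0], [0, 0, 0]], "jaw": [0.6, 0.6, 0.6, 0.6]}}

```text
time_s: 32.05
eef_pos: [0.6795, -0.0253, 0.1901]
eef_rot: [-0.001, 0.58, 0.815, -0.0]
wrist_force: [0.0, 0.7, 0.6]
opening: 0.604
grasp_force: 0.0
```

```bash
python3 - <<'E'
from h import *
o=get_obs();W=camera('wrist');cv2.imwrite('pics/w11.png',W);T=camera('top');cv2.imwrite('pics/top4.png',T)
print(o['eef_pos'],o['q'].round(2))
u=proj(bottle(.681,-.0245),'wrist',o);print('pred bbox',u.min(0).round(),u.max(0).round())
for thr in(75,100):
    m=(W.max(2)>thr).astype(np.uint8);k,l,st,ce=cv2.connectedComponentsWithStats(m)
    for j in range(1,k):
        if st[j,4]>300 and np.hypot(*(ce[j]-u.mean(0)))<60:
            print(thr,st[j],ce[j].round(1));M=(l==j).astype(np.uint8);print(fitmask(M,lambda p:proj(bottle(*p),'wrist',o),[.681,-.0245]))
# cassette in nest from the top
r=T[210:260,335:390];m=np.zeros(T.shape[:2],np.uint8);m[205:265,330:395]=(T[205:265,330:395].min(2)>195);print('white px',m.sum())
k,l,st,ce=cv2.connectedComponentsWithStats(cv2.morphologyEx(m,cv2.MORPH_CLOSE,np.ones((5,5))));j=1+st[1:,4].argmax();M=(l==j).astype(np.uint8);print(st[j])
print('cassette',fitmask(M,lambda p:proj(solid('box',.031,.069,.007,*p,.004),'top'),[.447,-.18,.335]))
E
```

```text
[ 0.67952548 -0.02531001  0.19012205] [-0.21  0.44  1.35 -0.    1.34 -0.54]
pred bbox [273. 167.] [299. 202.]
75 [271 169  26  26 454] [283.8 180.9]
(array([ 0.6789, -0.024 ]), np.float64(0.634))
100 [272 171  25  22 330] [284.2 180.4]
(array([ 0.6786, -0.022 ]), np.float64(0.464))
white px 258
[350 225  25  18 272]
cassette (array([ 0.4477, -0.1805,  0.3538]), np.float64(0.881))
```

>>> {"method": "arm_command", "body": {"dp": [[0, 0, 0.15], [0, 0, 0.35], [0, 0, 0.5], [0, 0, 0.62], [0, 0, 0.68]], "turn": [[0, 0, 0], [0, 0, 0], [0, 0, 0], [0, 0, 0], [0, 0, 0]], "jaw": [0.6, 0.6, 0.6, 0.6, 0.6]}}

```text
time_s: 32.78
eef_pos: [0.6793, -0.025, 0.0195]
eef_rot: [-0.001, 0.58, 0.815, -0.0]
wrist_force: [-0.0, 0.1, 0.2]
opening: 0.598
grasp_force: 0.0
```

>>> {"method": "arm_command", "body": {"dp": [[0, 0, 0.015], [0, 0, 0.03], [0, 0, 0.03]], "turn": [[0, 0, 0], [0, 0, 0], [0, 0, 0]], "jaw": [0.6, 0.6, 0.6]}}

```text
time_s: 33.15
eef_pos: [0.6814, -0.0248, 0.0147]
eef_rot: [0.001, 0.579, 0.815, 0.0]
wrist_force: [-1.4, 0.1, 0.1]
opening: 0.601
grasp_force: 0.0
```

>>> {"method": "arm_command", "body": {"dp": [[0, 0, 0], [0, 0, 0], [0, 0, 0], [0, 0, 0], [0, 0, 0]], "turn": [[0, 0, 0], [0, 0, 0], [0, 0, 0], [0, 0, 0], [0, 0, 0]], "jaw": [0.45, 0.35, 0.28, 0.2, 0.15]}}

```text
time_s: 33.78
eef_pos: [0.681, -0.0247, 0.014]
eef_rot: [0.0, 0.579, 0.815, 0.0]
wrist_force: [-0.6, -0.4, 2.5]
opening: 0.234
grasp_force: 58.7
```

>>> {"method": "arm_command", "body": {"dp": [[0, 0, -0.02], [0, 0, -0.1], [0, 0, -0.2], [0, 0, -0.32], [0, 0, -0.35]], "turn": [[0, 0, 0], [0, 0, 0], [0, 0, 0], [0, 0, 0], [0, 0, 0]], "jaw": [0.15, 0.15, 0.15, 0.15, 0.15]}}

```text
time_s: 34.4
eef_pos: [0.6827, -0.025, 0.105]
eef_rot: [0.003, 0.579, 0.815, 0.001]
wrist_force: [-0.2, -0.1, -0.7]
opening: 0.234
grasp_force: 58.6
```

>>> {"method": "arm_command", "body": {"dp": [[-0.08, -0.1, 0], [-0.2, -0.23, 0], [-0.32, -0.38, 0], [-0.41, -0.48, 0], [-0.426, -0.5, 0]], "turn": [[0, 0, 0], [0, 0, 0], [0, 0, 0], [0, 0, 0], [0, 0, 0]], "jaw": [0.15, 0.15, 0.15, 0.15, 0.15]}}

```text
time_s: 35.02
eef_pos: [0.5964, -0.168, 0.1007]
eef_rot: [-0.0, 0.581, 0.814, -0.0]
wrist_force: [0.1, 1.0, -0.0]
opening: 0.237
grasp_force: 58.7
```

>>> {"method": "arm_command", "body": {"dp": [[0, 0, 0], [0, 0, 0]], "turn": [[0, 0, 0], [0, 0, 0]], "jaw": [0.15, 0.15]}}

```text
time_s: 35.28
eef_pos: [0.598, -0.1651, 0.1009]
eef_rot: [-0.0, 0.579, 0.815, 0.0]
wrist_force: [-0.8, 0.1, 0.4]
opening: 0.234
grasp_force: 58.7
```

```bash
python3 - <<'E'
from h import *
o=get_obs();W=camera('wrist');cv2.imwrite('pics/w12.png',W)
e=o['eef_pos'];print(e,o['opening'],o['grasp_force'])
u=proj(bottle(e[0],e[1],e[2]-.014),'wrist',o);print('pred bottle',u.min(0).round(),u.max(0).round())
b=(W[...,0].astype(int)-W[...,2]>40).astype(np.uint8)
k,l,st,ce=cv2.connectedComponentsWithStats(b);print('blue',[(s.tolist(),c.round()) for s,c in zip(st[1:],ce[1:]) if s[4]>100])
tip=proj([[e[0],e[1],e[2]-.014+.062],[e[0],e[1],e[2]-.014+.048]],'wrist',o);print('pred cap tip/mid',tip)
v=solid('cyl',.052,0,.01,.598,-.1664,0);u=proj(v,'wrist',o);print('pred nest',u.min(0).round(),u.max(0).round())
m=(W.max(2)>60).astype(np.uint8);r=m[int(u.min(0)[1])-10:int(u.max(0)[1])+10:4,int(u.min(0)[0])-12:int(u.max(0)[0])+12:3]
print('\n'.join(''.join('#' if q else '.' for q in w) for w in r))
delta(o,.598,-.1664,.02,19.2)
E
```

```text
[ 0.59803404 -0.16514302  0.10093122] 0.2344726046171134 58.69339406490326
pred bottle [257. 240.] [314. 352.]
blue [([260, 297, 44, 62, 1967], array([282., 325.]))]
pred cap tip/mid [[286.14832226 348.74949257]
 [285.66086962 321.8535547 ]]
pred nest [245. 173.] [321. 249.]
..................................
..................................
..................................
..............#####...............
..........############............
........#################.........
.......###################........
......#####################.......
.....#######################......
....########################......
....########################......
....#########################.....
....#########################.....
....#########################.....
....#########################.....
....########################......
.....#######################......
.....######################.......
.......###################........
........#################.........
..........#############...........
............##########............
...........############...........
..........##############..........
dp [-0.005 -0.002  0.324] turn [ 0.    -0.001  0.001]
```

The bottle is upright in the grip, and the round nest lies within about 1 mm of the prediction. I'll lower it.

>>> {"method": "arm_command", "body": {"dp": [[-0.005, -0.004, 0.08], [-0.005, -0.004, 0.17], [-0.005, -0.004, 0.25], [-0.005, -0.004, 0.29], [-0.005, -0.004, 0.3]], "turn": [[0, 0, 0], [0, 0, 0], [0, 0, 0], [0, 0, 0], [0, 0, 0]], "jaw": [0.15, 0.15, 0.15, 0.15, 0.15]}}

```text
time_s: 35.95
eef_pos: [0.5966, -0.1675, 0.0249]
eef_rot: [-0.001, 0.579, 0.815, -0.0]
wrist_force: [0.1, 0.1, -0.5]
opening: 0.231
grasp_force: 58.7
```

>>> {"method": "arm_command", "body": {"dp": [[0, 0, 0.004], [0, 0, 0.008], [0, 0, 0.012], [0, 0, 0.016], [0, 0, 0.018]], "turn": [[0, 0, 0], [0, 0, 0], [0, 0, 0], [0, 0, 0], [0, 0, 0]], "jaw": [0.15, 0.15, 0.15, 0.15, 0.15]}}

```text
time_s: 36.58
eef_pos: [0.5971, -0.1678, 0.0216]
eef_rot: [0.0, 0.579, 0.815, 0.0]
wrist_force: [0.3, 0.5, 0.3]
opening: 0.236
grasp_force: 58.7
```

>>> {"method": "arm_command", "body": {"dp": [[0, 0, 0.004], [0, 0, 0.008], [0, 0, 0.012], [0, 0, 0.013], [0, 0, 0.013]], "turn": [[0, 0, 0], [0, 0, 0], [0, 0, 0], [0, 0, 0], [0, 0, 0]], "jaw": [0.15, 0.15, 0.15, 0.15, 0.15]}}

```text
time_s: 37.2
eef_pos: [0.597, -0.1678, 0.0183]
eef_rot: [-0.0, 0.579, 0.815, -0.0]
wrist_force: [0.0, -0.5, -0.6]
opening: 0.233
grasp_force: 58.7
```

>>> {"method": "arm_command", "body": {"dp": [[0, 0, 0.002], [0, 0, 0.004], [0, 0, 0.004]], "turn": [[0, 0, 0], [0, 0, 0], [0, 0, 0]], "jaw": [0.15, 0.15, 0.15]}}

```text
time_s: 37.58
eef_pos: [0.5972, -0.1679, 0.0179]
eef_rot: [0.0, 0.579, 0.815, -0.0]
wrist_force: [-2.8, 0.4, 5.0]
opening: 0.239
grasp_force: 58.9
```

>>> {"method": "arm_command", "body": {"dp": [[0, 0, -0.001], [0, 0, -0.001], [0, 0, -0.001], [0, 0, -0.001], [0, 0, -0.001]], "turn": [[0, 0, 0], [0, 0, 0], [0, 0, 0], [0, 0, 0], [0, 0, 0]], "jaw": [0.3, 0.4, 0.5, 0.6, 0.6]}}

```text
time_s: 38.2
eef_pos: [0.597, -0.1678, 0.0175]
eef_rot: [-0.0, 0.579, 0.815, -0.0]
wrist_force: [0.2, 0.0, 0.8]
opening: 0.603
grasp_force: 0.0
```

>>> {"method": "arm_command", "body": {"dp": [[0, 0, -0.08], [0, 0, -0.25], [0, 0, -0.45], [0, 0, -0.65], [0, 0, -0.75]], "turn": [[0, 0, 0], [0, 0, 0], [0, 0, 0], [0, 0, 0], [0, 0, 0]], "jaw": [0.6, 0.6, 0.6, 0.6, 0.6]}}

```text
time_s: 38.83
eef_pos: [0.5986, -0.1685, 0.2106]
eef_rot: [0.003, 0.579, 0.815, 0.001]
wrist_force: [0.0, -0.7, -0.6]
opening: 0.602
grasp_force: 0.0
```

>>> {"method": "arm_command", "body": {"dp": [[0.25, -0.1, 0], [0.5, -0.2, 0], [0.75, -0.3, 0], [1.0, -0.4, 0], [1.0, -0.4, 0]], "turn": [[0, 0, 0], [0, 0, 0], [0, 0, 0], [0, 0, 0], [0, 0, 0]], "jaw": [0.6, 0.6, 0.6, 0.6, 0.6]}}

```text
time_s: 39.45
eef_pos: [0.4186, 0.0375, 0.2061]
eef_rot: [0.001, 0.578, 0.816, 0.0]
wrist_force: [0.8, 0.1, 1.1]
opening: 0.602
grasp_force: 0.0
```

>>> {"method": "arm_command", "body": {"dp": [[0.25, 0, 0], [0.5, 0, 0], [0.75, 0, 0], [1.0, 0, 0], [1.0, 0, 0]], "turn": [[0, 0, 0], [0, 0, 0], [0, 0, 0], [0, 0, 0], [0, 0, 0]], "jaw": [0.6, 0.6, 0.6, 0.6, 0.6]}}

```text
time_s: 40.08
eef_pos: [0.3371, 0.2752, 0.2063]
eef_rot: [0.0, 0.576, 0.817, 0.001]
wrist_force: [0.9, -0.0, 0.6]
opening: 0.608
grasp_force: 0.0
```

```bash
python3 - <<'E'
from h import *
print(get_obs()['eef_pos']);T=camera('top');cv2.imwrite('pics/top5.png',T);A=T.astype(int);I0=cv2.imread('pics/top0.png')
hsv=cv2.cvtColor(T,cv2.COLOR_BGR2HSV)
def comp(m,box):
    z=np.zeros(m.shape,np.uint8);x0,y0,x1,y1=box;z[y0:y1,x0:x1]=m[y0:y1,x0:x1]
    z=cv2.morphologyEx(z,cv2.MORPH_CLOSE,np.ones((5,5)));k,l,st,ce=cv2.connectedComponentsWithStats(z);j=1+st[1:,4].argmax();return (l==j).astype(np.uint8),ce[j],st[j]
# dropper: blue cap vs expected; white body
M,c,s=comp((A[...,0]-A[...,2]>40).astype(np.uint8),(330,150,385,210));print('cap px',c,s,'pred',proj([[.598,-.1664,.053]],'top'),'->',plane(c,.053))
M,c,s=comp(((A[...,2]-A[...,0]>80)).astype(np.uint8),(395,150,435,205));print('dial ->',plane(c,.048),s)
M,c,s=comp((A.min(2)>195).astype(np.uint8),(335,205,390,265));print('cassette',fitmask(M,lambda p:proj(solid('box',.031,.069,.007,*p,.004),'top'),[.447,-.18,.335]))
M,c,s=comp((hsv[...,1]>55).astype(np.uint8)&(A.max(2)>110),(230,130,280,175));print('rack',s,plane(c,.03))
m=(A.min(2)>185).astype(np.uint8)|(A[...,2]-A[...,0]>80)
M,c,s=comp(m.astype(np.uint8),(395,150,435,205));P=np.float32([plane(q[0],.034)[:2] for q in max(cv2.findContours(M,0,2)[0],key=len)]);print('timer top',cv2.minAreaRect(P))
# bystanders
for n,(x,y,w,h) in dict(tape=(180,215,35,35),pen=(355,265,65,25)).items(): print(n,np.abs(T[y:y+h,x:x+w].astype(int)-I0[y:y+h,x:x+w]).mean().round(1))
E
```

```text
[0.33709065 0.27524237 0.2062618 ]
cap px [358.38095238 178.        ] [356 176   5   5  21] pred [[357.99282398 177.72174103]] -> [ 0.59720181 -0.16746119  0.053     ]
dial -> [ 0.60044199 -0.32800072  0.048     ] [410 172  11  11  93]
cassette (array([ 0.448 , -0.1808,  0.3595]), np.float64(0.872))
rack [240 140  32  24 655] [0.68448384 0.11982702 0.03      ]
timer top ((0.6028012633323669, -0.32964852452278137), (0.05376823991537094, 0.052944354712963104), 87.41311645507812)
tape 36.7
pen 3.7
```

```bash
python3 - <<'E'
from h import *
a=cv2.imread('pics/top4.png').astype(int);b=cv2.imread('pics/top0.png');print(np.abs(a-b)[215:250,180:215].mean().round(1))
print(get_obs()['grasp_force'],hand_in())
E
```

```text
3.7
the job is handed in; nothing more can be done
0.0 None
```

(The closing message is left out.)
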